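# Find the rattling fittings case and hand it over

### The job

Push the carrier with its three closed cases along the rail until it clicks into the next station, and only then lift the cases one at a time and shake each briskly along its length until you find the one that rattles; stand those that do not rattle back upright on the carrier, released. Present the rattling case forward: finish while still holding it, level and still, above the middle of the cork mat about a hand's breadth (10 to 20 cm) over the bench, with the carrier still in its station, and leave the mallet, the corbel and the brush alone.

Things in the scene. Friction and masses are not known exactly. Their poses are not given: they have to be found in the camera images.
- carrier_mid (a point): middle of the carrier's deck, on its top face, 50 mm above the bench: a wooden board 118 mm across (x) by 310 mm along the rail (y) that slides only along the rail, with about 2 N of friction. Its y axis runs along the rail from the station towards the carrier's start side
- post_mid (a point): centre of the upright push post of the carrier: a turned wooden post 20 mm in diameter, from 0 to 62 mm above the deck; this point is 36 mm above the deck top, 182 mm along +y from carrier_mid, at the carrier's trailing end. Push it, or pinch it from above, and move it along the rail's -y
- station (a point): the next station on the fixed rail (y along the rail): where carrier_mid must come to. A sprung ball detent clicks there (about 4 N more to pass, play about 2 mm); the rail goes on 30 mm or more past it, so do not overshoot. Two bright steel plates 24 mm wide, one on each side of the rail, mark it; like strips mark the middle of the deck
- case_a_mid (a point): centre (half-way up) of one of three like sealed wooden cases, 90 mm long (x), 44 wide (y), 48 tall, about 400 g, in a row on the carrier, 100 mm apart along its y, same axes. Grip across the width. Letters mean nothing: the rattling one changes every time; in it a 150 g steel roller rolls along the case's length only, and its knocks can be felt. The others are packed tight
- case_b_mid (a point): centre (half-way up) of one of three like sealed wooden cases, 90 mm long (x), 44 wide (y), 48 tall, about 400 g, in a row on the carrier, 100 mm apart along its y, same axes. Grip across the width. Letters mean nothing: the rattling one changes every time; in it a 150 g steel roller rolls along the case's length only, and its knocks can be felt. The others are packed tight
- case_c_mid (a point): centre (half-way up) of one of three like sealed wooden cases, 90 mm long (x), 44 wide (y), 48 tall, about 400 g, in a row on the carrier, 100 mm apart along its y, same axes. Grip across the width. Letters mean nothing: the rattling one changes every time; in it a 150 g steel roller rolls along the case's length only, and its knocks can be felt. The others are packed tight
- telltale_a (a joint): brass tab of case_a in the black slot on its lid: m along the case's x, 0 at the start, up to 0.014; stays where pushed. A loose roller inside knocks it to +x when the case is shaken briskly along its length (several 50 mm strokes faster than 0.3 m/s); in a packed case it stays at 0. Rattled means above 0.004
- telltale_b (a joint): brass tab of case_b in the black slot on its lid: m along the case's x, 0 at the start, up to 0.014; stays where pushed. A loose roller inside knocks it to +x when the case is shaken briskly along its length (several 50 mm strokes faster than 0.3 m/s); in a packed case it stays at 0. Rattled means above 0.004
- telltale_c (a joint): brass tab of case_c in the black slot on its lid: m along the case's x, 0 at the start, up to 0.014; stays where pushed. A loose roller inside knocks it to +x when the case is shaken briskly along its length (several 50 mm strokes faster than 0.3 m/s); in a packed case it stays at 0. Rattled means above 0.004
- mat: hand-over mat of cork fixed on the bench, 150 x 150 x 4 mm, beyond the rail as seen from the robot; origin at the centre of its underside, on the bench
- mallet: bystander: wooden carver's mallet lying down, about 235 mm long (x from -90 to +145 mm) and 60 mm high, origin on the bench under it
- corbel: bystander: small carved corbel of wood, 60 x 70 x 98 mm, origin at the centre of its underside
- brush: bystander: bench brush lying down, origin at its underside, within 130 mm of its ends
Things that resemble listed ones, but are neither listed nor needed, are in the scene too. Leave any pink, red or white look-alike of the part that bears case_b_mid alone.

How it is judged:
By the outcome, as a careful person would: the job done as asked, in the order asked, and still so for the second after the job is handed in, while the arm keeps its last pose, push and grip.
It also fails if it takes over 72 s, if anything falls off the work surface, if the arm or the gripper's body presses on something with over 40 N, if the wrist force passes 120 N, or if a joint passes its speed limit or range.

### The arm

A 6-joint arm with a two-finger parallel gripper is mounted at the origin on the work surface. World frame = base frame: x ahead of the robot, y to its left, z up, the work surface at z = 0. Lengths are in mm, angles in rad, forces in N, time in s.
With the tool pointing down it reaches from about 275 to 1000 mm from the base axis. Payload 8.4 kg.
Tool frame: the origin (TCP) lies midway between the tips of the shut fingers; the grasp point (between the pads) lies 19 mm behind it; z points along the fingers, y is the direction in which the jaws open and shut (so a half turn about z gives the same grasp; the last joint's range is limited). The gripper opens to 85 mm and grips with 20 to 120 N. Pads are 22 mm wide; open, the fingers measure 114 mm over their backs; the gripper's body (76 mm by 85 mm) begins 54 mm behind the grasp point. The pads swing forward as they close: fully open they stand 13 mm farther back than shut.
Start: joints at [-1.313, 0.353, 1.633, -0, 1.155, -0.002], TCP at [160.553, -604.028, 205.981] pointing down, gripper open.
Joint ranges: [-2.63, 2.63], [-0.92, 2.1], [0.06, 2.66], [-1.3, 4.44], [0, 2.69], [-3.02, 3.02]. Speed limits (rad/s): [2.22, 2.22, 2.79, 3.14, 3.14, 3.14].

### API

Orientations are given as [roll, pitch, yaw] about the fixed x, y, z axes, in that order (R = Rz(yaw) Ry(pitch) Rx(roll)).
In Python, from rig import r gives the robot as it stands. The module is installed in compiled form; this text tells all that it offers.
- The arm moves only by the tool drive_tool, never from a script. Its argument "moves" is a list of rows, each a list of 3 entries, a list of its own where there are three numbers: the closure, from 0 (fully open) to 1 (shut), then the shift along the tool's x, y, z in cm, then the turn about the tool's z in degrees. In form: [[claw, [dx, dy, dz], roll], ...]. A call has 1 to 12 rows; each row is the pose to reach, as a shift and turn from the pose measured when the call began, along the tool's axes at that moment; what a row does not reach only later rows make up. A row lasts 1/8 s, in which the tool goes at most 62.5 mm and 10.7 degrees, less where a joint would pass 70% of its speed; a pose out of reach is approached as far as the arm can. A call with a gripper value outside its range is refused whole. The fingers move at their own pace and stop on an object; "grip_force" is the grip in N (left out, the last holds). Time passes only in rows, so rows that repeat a pose let the fingers close. It gives the time, the measured TCP pose, the force and the opening at its end, in the units of the state.
- r.sense(): the state, without advancing time (a new reading comes with each control period).
- r.grab_frame(name): name is "side" or "top" or "wrist"; returns a dict with "color" (480x640x3 uint8, red, green, blue), "fx", "fy", "cx", "cy" (pixels), "pose" (4x4, takes a point from camera to world coordinates); the wrist camera has in their place "hand_eye" (4x4, takes a point from camera to tool coordinates, whose origin is the TCP and whose axes are the flange's). Camera axes: x right, y up, looking along -z (the intrinsics and any distortion apply to the point x, -y, -z); pixel columns grow to the right and rows downward; lengths in mm; the calibration is good to about 2 mm. A picture is of the moment at which its call begins: read the wrist's pose just before it. There is no depth.
- r.sign_off(): hands the job in, once; it reports no verdict.
Trained networks look in the newest picture that a camera, given by its name, has taken for a name from the list of things; names that differ only in an ending like _2 or _b are one class to them, and where a whole thing is asked for, a point or a joint stands for the part that bears it (a point fixed in the world has none). Each returns a list of dicts, best first, with "score" (0 to 1); they miss things now and then, are a little off and sometimes report something else, mostly with a low value. They report only what shows in the picture. A call takes as long as a camera call. They do not tell look-alikes from the thing itself.
- r.outline_of(thing, camera): "mask" (480x640 bool, what is visible of it) and "at" ([column, row] in pixels, amid what is visible of it).
- r.spot_point(thing, camera): "at" ([column, row] in pixels: a listed point, or the origin of a listed thing).
The state is a dict: "clock": time; "qpos": joint angles; "qvel": joint speeds; "joint_efforts": joint torques, N m; "eef_pos": TCP position; "tcp_rot": TCP orientation; "contact_force": force on the tool from outside, world axes, zero at the start; "wrist_torque": the same for the moment, N m; "opening": opening from 0.0 (shut) to 1.0 (fully open).
Only numpy, scipy, OpenCV 4.12 (cv2) and the standard library are available. Lean on these libraries where they do the work, as an engineer would, in place of code of your own. Each camera call takes 0.05 s, during which the arm holds its last target.

## Working session

There is one attempt and no reset: what is moved stays moved. The work goes in short steps, Python scripts to look and compute and a tool call to move; the robot and the scene stay as the last step left them, time stands still between calls to the robot, and variables do not carry over. Pictures are saved under pics/ and viewed, and the job is handed in when it is done.

Besides the shell and the picture viewer there is one more tool, called after "Request:" by a JSON object that holds its "fn" and its "kwargs", one argument or row to a line. drive_tool: Moves the arm, as the interface text tells. Its arguments: {"type":"object","properties":{"moves":{"type":"array"},"grip_force":{"type":"number"}},"required":["moves"]}

```bash
mkdir -p pics
cat > h.py <<'E'
from rig import r
import numpy as np, cv2
def save(name,fn):
    f=r.grab_frame(name); cv2.imwrite('pics/'+fn,f['color'][:,:,::-1]); return f
E
python3 - <<'E'
from h import *
s=r.sense(); print(s)
for c in ['side','top','wrist']:
    f=save(c,c+'0.png'); print(c,{k:(np.round(v,3).tolist() if k!='color' else 0) for k,v in f.items()})
E
```

```text
{'clock': 0.0, 'qpos': array([-1.31337209e+00,  3.53653900e-01,  1.63416846e+00,  8.60515836e-06,
        1.15522512e+00, -2.38928867e-03]), 'qvel': array([-0.00063112, -0.00211128, -0.00187178, -0.00135281,  0.00112915,
        0.0001622 ]), 'joint_efforts': array([ 2.17216598e-04, -6.05267358e+01, -3.42068803e+01,  8.49433923e-05,
        9.08325543e-03, -7.90575712e-06]), 'eef_pos': array([ 160.4338832 , -603.4966626 ,  205.24344521]), 'tcp_rot': array([-3.14013785e+00, -1.13436457e-05,  2.59810034e-01]), 'contact_force': array([-0.46529995, -0.30007761,  0.64204796]), 'wrist_torque': array([-0.02696349, -0.02067111, -0.00083784]), 'opening': 0.9982007479563256}
side {'color': 0, 'fx': 460.037, 'fy': 460.037, 'cx': 321.934, 'cy': 242.024, 'pose': [[-0.946, 0.145, -0.289, 165.246], [-0.323, -0.47, 0.821, 1017.433], [-0.017, 0.871, 0.492, 713.273], [0.0, 0.0, 0.0, 1.0]]}
top {'color': 0, 'fx': 501.119, 'fy': 501.119, 'cx': 325.944, 'cy': 236.572, 'pose': [[0.005, 0.99, -0.142, 370.213], [-1.0, 0.008, 0.021, -15.176], [0.022, 0.142, 0.99, 1337.134], [0.0, 0.0, 0.0, 1.0]]}
wrist {'color': 0, 'fx': 432.204, 'fy': 432.204, 'cx': 321.486, 'cy': 245.666, 'hand_eye': [[-0.0, 0.964, 0.267, 67.87], [1.0, -0.0, 0.001, 0.318], [0.001, 0.267, -0.964, -167.653], [0.0, 0.0, 0.0, 1.0]]}
```

View pics/top0.png

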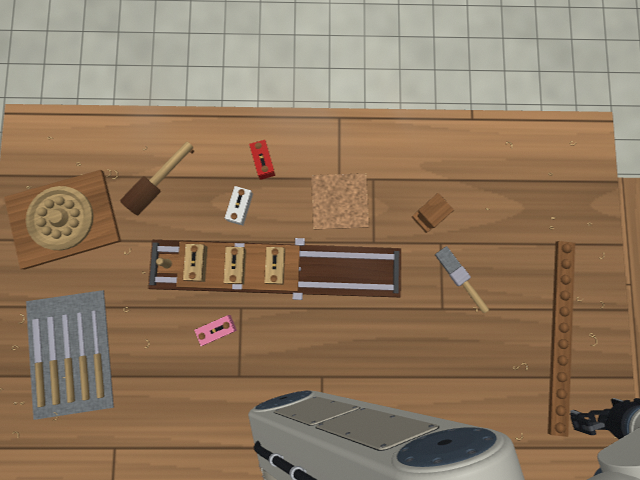

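View pics/side0.png

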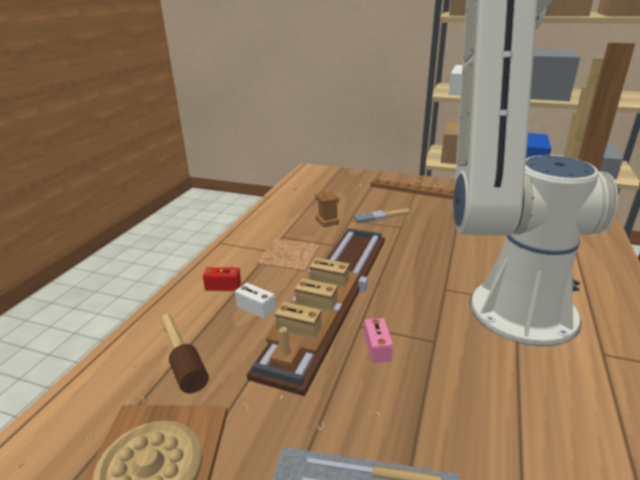

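Run:
```python
from h import *
for n in ['carrier_mid','post_mid','station','case_a_mid','mat','mallet','corbel','brush']:
  for c in ['top','side']:
    print(n,c,[(np.round(d['at'],1).tolist(),round(d['score'],2)) for d in r.spot_point(n,c)])
```

```text
carrier_mid top [([237.3, 265.0], 0.77)]
carrier_mid side [([316.0, 300.2], 0.71), ([284.9, 340.1], 0.22)]
post_mid top [([162.2, 261.4], 0.97)]
post_mid side [([281.6, 341.4], 0.87)]
station top [([297.6, 266.5], 0.76)]
station side [([340.1, 266.2], 0.65)]
case_a_mid top [([197.0, 262.1], 0.74)]
case_a_mid side [([295.2, 319.8], 0.72)]
mat top [([340.4, 198.7], 0.6), ([239.2, 262.6], 0.26)]
mat side [([290.2, 253.8], 0.6)]
mallet top [([169.4, 173.1], 0.76)]
mallet side [([176.5, 351.9], 0.65)]
corbel top [([425.6, 215.9], 0.66), ([162.0, 262.1], 0.66)]
corbel side [([326.9, 223.3], 0.93), ([380.5, 220.2], 0.17)]
brush top [([298.8, 266.4], 0.7), ([461.3, 283.4], 0.69)]
brush side [([381.9, 219.1], 0.84)]
```

```bash
cat >> h.py <<'E'
import pickle,os
def ray(f,px):
    P=np.asarray(f['pose']); d=np.array([(px[0]-f['cx'])/f['fx'],-(px[1]-f['cy'])/f['fy'],-1.])
    return P[:3,3],P[:3,:3]@d
def atz(f,px,z):
    o,d=ray(f,px); return o+d*(z-o[2])/d[2]
def tri(f1,p1,f2,p2):
    A=np.zeros((3,3));b=np.zeros(3);
    L=[]
    for f,p in((f1,p1),(f2,p2)):
        o,d=ray(f,p); d=d/np.linalg.norm(d); M=np.eye(3)-np.outer(d,d); A+=M;b+=M@o; L.append((o,M))
    x=np.linalg.solve(A,b); return x,[np.linalg.norm(M@(x-o)) for o,M in L]
E
python3 - <<'E'
from h import *
t=r.grab_frame('top'); s=r.grab_frame('side')
T={'carrier':((237.3,265),(316,300.2),50),'post':((162.2,261.4),(281.6,341.4),86),'station':((297.6,266.5),(340.1,266.2),50),'mat':((340.4,198.7),(290.2,253.8),2),'corbel':((425.6,215.9),(326.9,223.3),0)}
for k,(a,b,z) in T.items(): print(k,atz(t,a,z).round(1),atz(s,b,z).round(1),tri(t,a,s,b)[0].round(1))
for p in [(299,241),(297,296),(152,240),(400,250),(150,290),(400,296),(239,245),(237,287)]: print(p,atz(t,p,45).round(1))
for p in [(193,262),(233.5,265),(274,265)]: print(p,atz(t,p,98).round(1))
x=t['color'][150:360,110:430]; cv2.imwrite('pics/tz.png',cv2.resize(x[60:160,20:310],None,fx=2.75,fy=2.75,interpolation=2)[:,:,::-1])
x=s['color'][215:395,235:400]; cv2.imwrite('pics/sz.png',cv2.resize(x,None,fx=3.3,fy=3.3,interpolation=2)[:,:,::-1])
E
```

```text
carrier [479.3 184.4  50. ] [477.5 182.2  50. ] [478.1 183.9  51.2]
post [484.  365.1  86. ] [480.5 378.2  86. ] [485.1 368.2  76.2]
station [476.4  29.8  50. ] [466.4  20.   50. ] [470.2  28.2  55.1]
mat [666.  -82.6   2. ] [651.9 -73.8   2. ] [662.4 -84.5  -5. ]
corbel [ 620.8 -315.     0. ] [ 610.7 -301.     0. ] [ 619.5 -317.8   -9.1]
(299, 241) [543.2  27.2  45. ]
(297, 296) [401.2  30.6  45. ]
(152, 240) [542.9 406.6  45. ]
(400, 250) [ 521.6 -235.8   45. ]
(150, 290) [414.4 404.7  45. ]
(400, 296) [ 402.6 -233.9   45. ]
(239, 245) [531.6 182.3  45. ]
(237, 287) [423.3 184.2  45. ]
(193, 262) [481.9 286.   98. ]
(233.5, 265) [475.1 186.3  98. ]
(274, 265) [475.8  86.5  98. ]
```

View pics/tz.png

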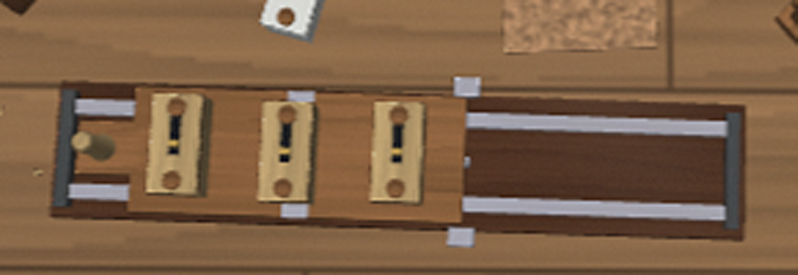

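View pics/sz.png

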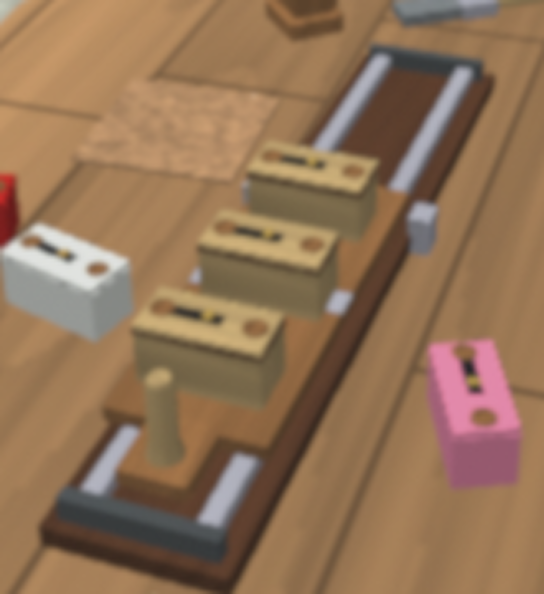

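```bash
cat >> h.py <<'E'
from scipy.spatial.transform import Rotation as Ro
def rot(s): return Ro.from_euler('xyz',s['tcp_rot']).as_matrix()
def plan(*targets):
    """targets (x,y,z,yaw deg) -> tool shift cm, turn deg"""
    s=r.sense(); R=rot(s); p=s['eef_pos']
    print('t',round(s['clock'],2),'pos',p.round(1),'rpy',s['tcp_rot'].round(4),'F',s['contact_force'].round(1),'op',round(s['opening'],3))
    for t in targets:
        d=R.T@(np.array(t[:3])-p)/10
        dy=-(t[3]-np.degrees(s['tcp_rot'][2])); dy=(dy+180)%360-180
        print(t,'->',d.round(2).tolist(),round(dy,1))
def wframe(fn=None):
    s=r.sense(); f=r.grab_frame('wrist'); P=np.eye(4);P[:3,:3]=rot(s);P[:3,3]=s['eef_pos']
    f['pose']=P@np.asarray(f['hand_eye'])
    if fn: cv2.imwrite('pics/'+fn,f['color'][:,:,::-1])
    return f
E
python3 - <<'E'
from h import *
plan((400,-350,300,5),(400,-50,330,-1.6),(350,130,330,-1.6))
E
```

```text
t 1.05 pos [ 160.5 -604.   206. ] rpy [-3.1415  0.      0.2598] F [1.5 0.1 0.6] op 0.996
(400, -350, 300, 5) -> [29.67, -18.4, -9.4] 9.9
(400, -50, 330, -1.6) -> [37.38, -47.39, -12.4] 16.5
(350, 130, 330, -1.6) -> [37.17, -66.07, -12.4] 16.5
```

Request:
{"fn": "drive_tool", "kwargs": {
  "moves": [
    [0, [6, -3.5, -3], 5],
    [0, [12, -7, -6], 10],
    [0, [18, -11, -9], 16.5],
    [0, [24, -15, -10], 16.5],
    [0, [30, -20, -11], 16.5],
    [0, [35, -25, -12], 16.5],
    [0, [39, -30, -12], 16.5],
    [0, [42, -35, -12], 16.5],
    [0, [45, -40, -12], 16.5],
    [0, [48, -45, -12], 16.5],
    [0, [50, -50, -12], 16.5],
    [0, [52, -55, -12], 16.5]
  ]
}}

```text
clock: 2.55
eef_pos: [514.5, 19.4, 326.1]
tcp_rot: [3.142, -0.001, -0.028]
contact_force: [1.3, 0.5, 0.5]
opening: 0.997
```

Run:
```python
from h import *
plan((530,130,330,-1.6))
```

```text
t 2.55 pos [514.5  19.4 326.1] rpy [ 3.1415e+00 -8.0000e-04 -2.8100e-02] F [1.3 0.5 0.5] op 0.997
(530, 130, 330, -1.6) -> [1.24, -11.1, -0.39] -0.0
```

Request:
{"fn": "drive_tool", "kwargs": {
  "moves": [
    [0, [0.6, -6, -0.2], 0],
    [0, [1.2, -11, -0.4], 0],
    [0, [1.2, -11, -0.4], 0],
    [0, [1.2, -11, -0.4], 0]
  ]
}}

```text
clock: 3.05
eef_pos: [529.3, 128.9, 329.9]
tcp_rot: [3.141, -0.0, -0.027]
contact_force: [0.2, -0.2, -0.6]
opening: 0.999
```

Run:
```python
from h import *
f=wframe('w1.png'); print(r.sense()['qvel'].round(3),f['pose'].round(2).tolist())
for n in ['carrier_mid','post_mid','station','case_a_mid','mat']:
    print(n,[(np.round(d['at'],1).tolist(),round(d['score'],2)) for d in r.spot_point(n,'wrist')])
```

```text
[-0.017 -0.005 -0.     0.    -0.001  0.001] [[-0.03, 0.96, 0.27, 597.2], [-1.0, -0.03, -0.01, 126.85], [-0.0, -0.27, 0.96, 497.58], [0.0, 0.0, 0.0, 1.0]]
carrier_mid []
post_mid [([83.3, 251.9], 0.86)]
station [([413.1, 244.0], 0.98)]
case_a_mid [([166.5, 248.0], 0.91), ([263.5, 254.5], 0.67)]
mat [([507.7, 62.5], 0.87)]
```

View pics/w1.png

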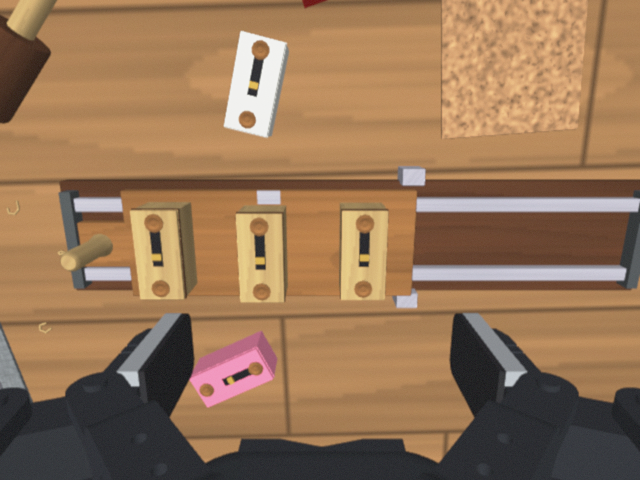

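Run:
```python
from h import *
f=wframe()
for n,p,z in [('post',(83.3,251.9),86),('posttop',(70,259),112),('base',(105,243),50),('station',(413.1,244),50),('strip',(269,197),50),('plateU',(412,176),50),('plateL',(406,300),50),('plateU',(412,176),40),('plateL',(406,300),40),('c1',(157,255),98),('c2',(261,258),98),('c3',(363,255),98),('mat',(507.7,62.5),0),('railA',(415,205),45),('railB',(638,205),45),('railC',(75,205),45),('deckR',(416,192),50),('deckR2',(412,298),50),('deckL',(123,191),50)]: print(n,atz(f,p,z).round(1))
cv2.imwrite('pics/w1z.png',cv2.resize(f['color'][160:320,60:440],None,fx=2.1,fy=2.1,interpolation=2)[:,:,::-1])
```

```text
post [484.1 366.2  86. ]
posttop [484.8 364.7 112. ]
base [483.4 362.2  50. ]
station [472.6  31.5  50. ]
strip [527.9 183.   50. ]
plateU [545.2  34.6  50. ]
plateL [408.1  37.7  50. ]
plateU [544.1  32.5  40. ]
plateL [403.9  35.7  40. ]
c1 [482.2 288.6  98. ]
c2 [476.2 188.3  98. ]
c3 [476.4  89.7  98. ]
mat [657.1 -74.8   0. ]
railA [514.   29.6  45. ]
railB [ 507.1 -206.4   45. ]
railC [524.7 389.8  45. ]
deckR [528.6  30.   50. ]
deckR2 [410.3  31.1  50. ]
deckL [538.6 334.3  50. ]
```

View pics/w1z.png

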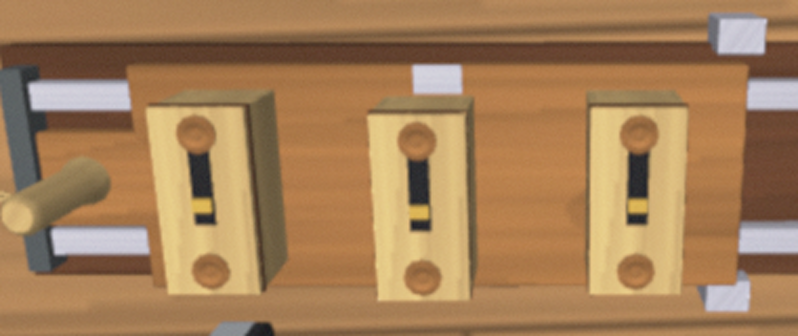

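Run:
```python
from h import *
f=wframe(); t=r.grab_frame('top'); s=r.grab_frame('side')
print(tri(t,(297.3,296.2),s,(363.2,280.2)))
print(tri(t,(297.3,296.2),f,(405.7,298.6)))
print(tri(t,(299.5,241.3),f,(412.9,176.7)))
print(tri(s,(363.2,280.2),f,(405.7,298.6)))
plan((484.5,365.5,180,-1.7),(484.5,365.5,76,-1.7))
```

```text
(array([400.3195294 ,  30.32258504,  25.06540582]), [np.float64(0.8604296207240896), np.float64(0.8604296207240087)])
(array([400.39884575,  31.92755232,  25.55607557]), [np.float64(1.6234039916837977), np.float64(1.6234039916838494)])
(array([543.31698792,  27.84126783,  28.19474241]), [np.float64(1.9480058448197013), np.float64(1.94800584481971)])
(array([399.39639721,  33.16844026,  26.61318709]), [np.float64(0.7164285858298836), np.float64(0.7164285858299664)])
t 3.55 pos [529.6 128.7 330.1] rpy [-3.1416e+00 -9.0000e-04 -2.8800e-02] F [-0.5  0.3 -0.4] op 0.996
(484.5, 365.5, 180, -1.7) -> [-5.2, -23.54, 15.01] 0.1
(484.5, 365.5, 76, -1.7) -> [-5.21, -23.54, 25.41] 0.1
```

Request:
{"fn": "drive_tool", "kwargs": {
  "moves": [
    [0.4, [-1.3, -6, 3], 0],
    [0.4, [-2.6, -12, 7], 0],
    [0.4, [-4, -18, 11], 0],
    [0.4, [-5.2, -23.5, 15], 0],
    [0.4, [-5.2, -23.5, 16], 0],
    [0.4, [-5.2, -23.5, 17], 0]
  ]
}}

```text
clock: 4.3
eef_pos: [483.2, 366.1, 158.0]
tcp_rot: [3.14, 0.001, -0.026]
contact_force: [0.2, -1.3, -1.3]
opening: 0.602
```

Run:
```python
from h import *
f=wframe('w2.png'); plan((484.5,365.5,76,-1.7))
for n in ['post_mid']:
    for d in r.spot_point(n,'wrist'): print(n,d['at'],d['score'],atz(f,d['at'],86))
```

```text
t 4.35 pos [483.4 364.8 157.7] rpy [ 3.1393e+00  1.6000e-03 -2.7100e-02] F [-0.8  0.2 -0.7] op 0.598
(484.5, 365.5, 76, -1.7) -> [0.13, -0.1, 8.17] 0.1
post_mid [320.0, 251.8] 0.91 [480.86966285 366.81171951  86.        ]
```

View pics/w2.png

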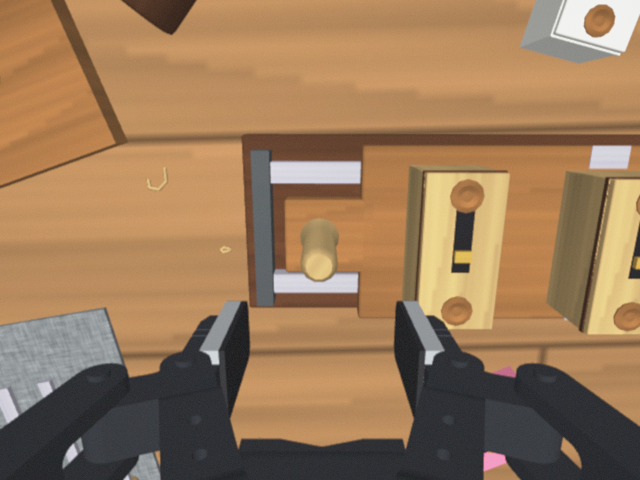

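Request:
{"fn": "drive_tool", "kwargs": {
  "grip_force": 40,
  "moves": [
    [0.5, [0, -0.1, 4], 0],
    [0.5, [0, -0.1, 8], 0],
    [0.5, [0, -0.1, 8], 0],
    [1, [0, -0.1, 8], 0],
    [1, [0, -0.1, 8], 0],
    [1, [0, -0.1, 8], 0],
    [1, [0, -0.1, 8], 0]
  ]
}}

```text
clock: 5.28
eef_pos: [485.6, 365.8, 81.6]
tcp_rot: [-3.141, -0.003, -0.028]
contact_force: [0.3, -1.2, 8.8]
opening: 0.184
```

Run:
```python
from h import *
s=r.sense();p=s['eef_pos']
c,sn=np.cos(-.0295),np.sin(-.0295)
u=np.array([sn,-0,0])
v=np.array([-0.0295,-1,0])/np.hypot(1,.0295)
plan(*[(*(p+v*d),-1.7) for d in (20,80,140,150,155,158)])
```

```text
t 5.28 pos [485.6 365.8  81.6] rpy [-3.1413e+00 -2.7000e-03 -2.8000e-02] F [ 0.3 -1.2  8.8] op 0.184
(np.float64(485.013500141912), np.float64(345.84091452654656), np.float64(81.56666153885998), -1.7) -> [-0.0, 2.0, -0.0] 0.1
(np.float64(483.24426981084514), np.float64(285.8670049988558), np.float64(81.56666153885998), -1.7) -> [-0.01, 8.0, -0.0] 0.1
(np.float64(481.4750394797783), np.float64(225.8930954711651), np.float64(81.56666153885998), -1.7) -> [-0.02, 14.0, -0.0] 0.1
(np.float64(481.18016775793376), np.float64(215.89744388321665), np.float64(81.56666153885998), -1.7) -> [-0.02, 15.0, -0.0] 0.1
(np.float64(481.03273189701156), np.float64(210.89961808924244), np.float64(81.56666153885998), -1.7) -> [-0.02, 15.5, -0.0] 0.1
(np.float64(480.9442703804582), np.float64(207.9009226128579), np.float64(81.56666153885998), -1.7) -> [-0.02, 15.8, -0.0] 0.1
```

Request:
{"fn": "drive_tool", "kwargs": {
  "moves": [
    [1, [0, 0.5, 0], 0],
    [1, [0, 1.8, 0], 0],
    [1, [0, 3.3, 0], 0],
    [1, [0, 4.9, 0], 0],
    [1, [0, 6.5, 0], 0],
    [1, [0, 8.1, 0], 0],
    [1, [0, 9.7, 0], 0],
    [1, [0, 11.3, 0], 0],
    [1, [0, 12.7, 0], 0],
    [1, [0, 13.7, 0], 0],
    [1, [0, 14.3, 0], 0],
    [1, [0, 14.5, 0], 0]
  ]
}}

```text
clock: 6.78
eef_pos: [481.6, 220.5, 81.7]
tcp_rot: [-3.141, -0.003, -0.028]
contact_force: [-1.3, 2.8, 1.7]
opening: 0.172
```

Run:
```python
from h import *
f=wframe('w3.png'); plan((480.9,210.9,81,-1.7))
t=save('top','t3.png')
cv2.imwrite('pics/t3z.png',cv2.resize(t['color'][230:310,140:420],None,fx=2.8,fy=2.8,interpolation=2)[:,:,::-1])
```

```text
t 6.83 pos [481.6 220.4  81.6] rpy [-3.1416e+00 -2.8000e-03 -2.8000e-02] F [-1.2 -1.   3.7] op 0.181
(480.9, 210.9, 81, -1.7) -> [-0.05, 0.96, 0.06] 0.1
```

View pics/w3.png

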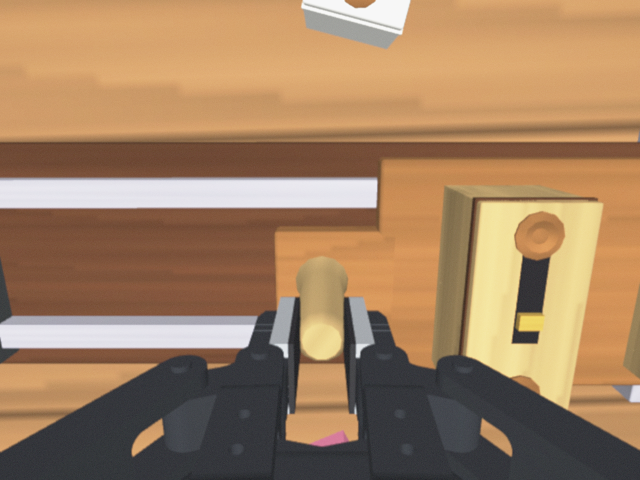

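View pics/t3z.png

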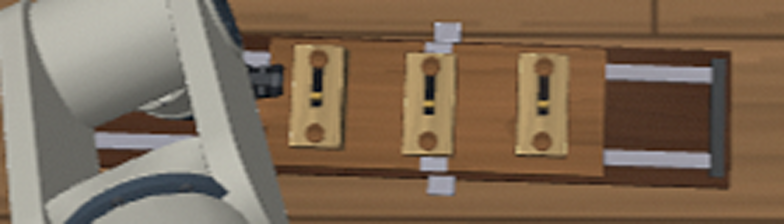

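Request:
{"fn": "drive_tool", "kwargs": {
  "moves": [
    [1, [0, 0.2, 0], 0],
    [1, [0, 0.3, 0], 0]
  ]
}}

```text
clock: 7.12
eef_pos: [481.6, 217.5, 81.7]
tcp_rot: [3.141, -0.003, -0.027]
contact_force: [-0.5, 0.8, 3.4]
opening: 0.178
```

Request:
{"fn": "drive_tool", "kwargs": {
  "moves": [
    [1, [0, 0.15, 0], 0]
  ]
}}

```text
clock: 7.25
eef_pos: [481.5, 216.0, 81.6]
tcp_rot: [3.141, -0.003, -0.027]
contact_force: [-0.9, 1.8, 3.4]
opening: 0.184
```

Request:
{"fn": "drive_tool", "kwargs": {
  "moves": [
    [1, [0, 0.15, 0], 0]
  ]
}}

```text
clock: 7.38
eef_pos: [481.4, 214.6, 81.7]
tcp_rot: [3.141, -0.003, -0.027]
contact_force: [-1.3, 1.8, 3.3]
opening: 0.178
```

Request:
{"fn": "drive_tool", "kwargs": {
  "moves": [
    [1, [0, 0.1, 0], 0]
  ]
}}

```text
clock: 7.5
eef_pos: [481.4, 213.5, 81.6]
tcp_rot: [3.141, -0.003, -0.027]
contact_force: [-1.4, 2.1, 3.6]
opening: 0.179
```

Moved 152.3 mm so far, with plain friction only. I keep creeping.

Request:
{"fn": "drive_tool", "kwargs": {
  "moves": [
    [1, [0, 0.1, 0], 0]
  ]
}}

```text
clock: 7.62
eef_pos: [481.4, 212.5, 81.7]
tcp_rot: [3.142, -0.003, -0.027]
contact_force: [-0.7, 2.5, 3.3]
opening: 0.179
```

Request:
{"fn": "drive_tool", "kwargs": {
  "moves": [
    [1, [0, 0.1, 0], 0]
  ]
}}

```text
clock: 7.75
eef_pos: [481.4, 211.5, 81.7]
tcp_rot: [-3.142, -0.003, -0.027]
contact_force: [-1.9, 3.9, 3.4]
opening: 0.18
```

Run:
```python
from h import *
t=save('top','t4.png')
cv2.imwrite('pics/t4z.png',cv2.resize(t['color'][230:310,220:380],None,fx=5,fy=5,interpolation=2)[:,:,::-1])
s=save('side','s4.png')
cv2.imwrite('pics/s4z.png',cv2.resize(s['color'][215:335,250:410],None,fx=5,fy=5,interpolation=2)[:,:,::-1])
```

```text
(no output)
```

View pics/t4z.png

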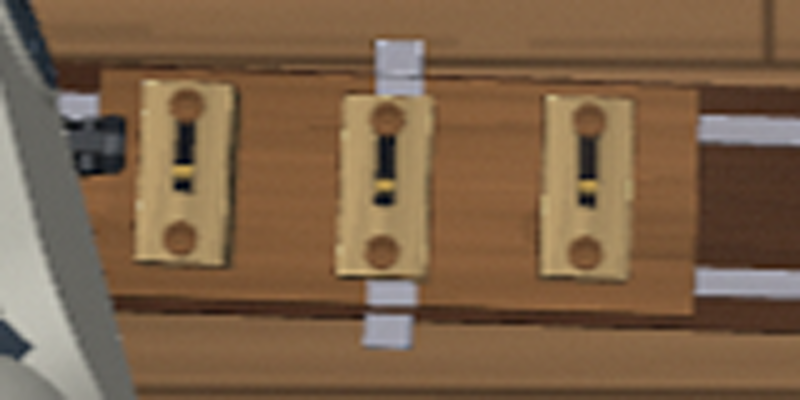

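View pics/s4z.png

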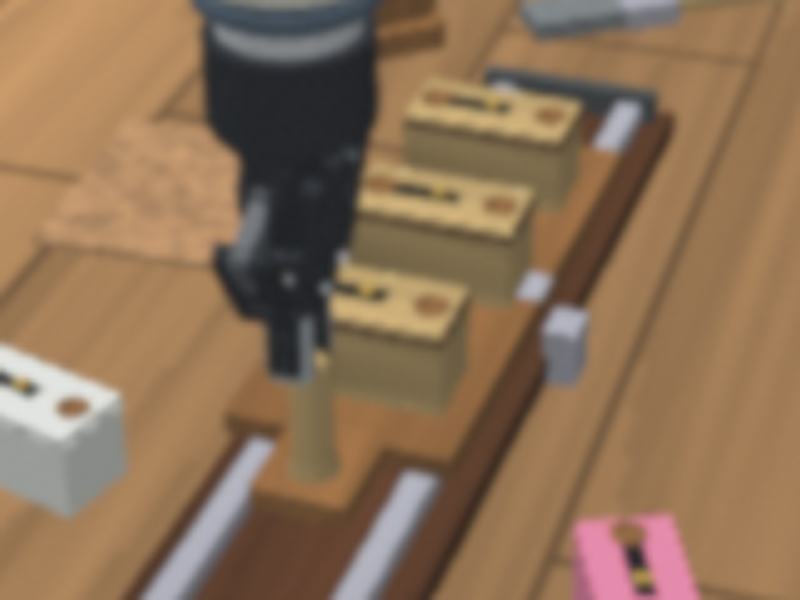

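Request:
{"fn": "drive_tool", "kwargs": {
  "moves": [
    [1, [0, 0, 0], 0]
  ]
}}

```text
clock: 7.98
eef_pos: [481.4, 211.5, 81.7]
tcp_rot: [-3.142, -0.003, -0.027]
contact_force: [-0.7, 2.0, 3.0]
opening: 0.181
```

Request:
{"fn": "drive_tool", "kwargs": {
  "moves": [
    [1, [0, 0.05, 0], 0]
  ]
}}

```text
clock: 8.1
eef_pos: [481.4, 211.3, 81.7]
tcp_rot: [-3.141, -0.003, -0.028]
contact_force: [-1.4, 4.5, 3.1]
opening: 0.177
```

Request:
{"fn": "drive_tool", "kwargs": {
  "moves": [
    [1, [0, 0.05, 0], 0]
  ]
}}

```text
clock: 8.22
eef_pos: [481.4, 211.2, 81.7]
tcp_rot: [-3.14, -0.003, -0.028]
contact_force: [-1.2, 4.5, 2.9]
opening: 0.179
```

Request:
{"fn": "drive_tool", "kwargs": {
  "moves": [
    [1, [0, 0.05, 0], 0]
  ]
}}

```text
clock: 8.35
eef_pos: [481.4, 211.2, 81.7]
tcp_rot: [-3.14, -0.003, -0.028]
contact_force: [-1.9, 5.7, 2.5]
opening: 0.18
```

Request:
{"fn": "drive_tool", "kwargs": {
  "moves": [
    [1, [0, -0.08, 0], 0]
  ]
}}

```text
clock: 8.48
eef_pos: [481.4, 211.6, 81.6]
tcp_rot: [-3.14, -0.003, -0.028]
contact_force: [0.5, -2.6, 4.1]
opening: 0.183
```

Request:
{"fn": "drive_tool", "kwargs": {
  "moves": [
    [1, [0, -0.08, 0], 0]
  ]
}}

```text
clock: 8.6
eef_pos: [481.4, 211.9, 81.6]
tcp_rot: [-3.141, -0.003, -0.027]
contact_force: [-1.3, -2.0, 6.0]
opening: 0.178
```

Request:
{"fn": "drive_tool", "kwargs": {
  "moves": [
    [1, [0, -0.08, 0], 0]
  ]
}}

```text
clock: 8.72
eef_pos: [481.4, 212.3, 81.6]
tcp_rot: [3.141, -0.003, -0.027]
contact_force: [-0.4, -2.3, 4.1]
opening: 0.185
```

Request:
{"fn": "drive_tool", "kwargs": {
  "moves": [
    [1, [0, -0.08, 0], 0]
  ]
}}

```text
clock: 8.85
eef_pos: [481.4, 212.9, 81.6]
tcp_rot: [3.141, -0.003, -0.027]
contact_force: [-0.8, -1.9, 5.0]
opening: 0.183
```

Request:
{"fn": "drive_tool", "kwargs": {
  "moves": [
    [1, [0, -0.1, 0], 0]
  ]
}}

```text
clock: 8.98
eef_pos: [481.4, 213.8, 81.6]
tcp_rot: [3.141, -0.003, -0.027]
contact_force: [-1.8, -2.3, 4.9]
opening: 0.18
```

Request:
{"fn": "drive_tool", "kwargs": {
  "moves": [
    [1, [0, -0.1, 0], 0]
  ]
}}

```text
clock: 9.1
eef_pos: [481.4, 214.8, 81.6]
tcp_rot: [3.141, -0.003, -0.027]
contact_force: [-2.2, -1.3, 4.2]
opening: 0.177
```

Request:
{"fn": "drive_tool", "kwargs": {
  "moves": [
    [1, [0, -0.1, 0], 0]
  ]
}}

```text
clock: 9.22
eef_pos: [481.5, 215.9, 81.6]
tcp_rot: [3.141, -0.003, -0.027]
contact_force: [-1.4, -2.1, 4.2]
opening: 0.184
```

Request:
{"fn": "drive_tool", "kwargs": {
  "moves": [
    [1, [0, 0.3, 0], 0],
    [1, [0, 0.5, 0], 0],
    [1, [0, 0.6, 0], 0]
  ]
}}

```text
clock: 9.6
eef_pos: [481.4, 210.8, 81.7]
tcp_rot: [-3.141, -0.003, -0.028]
contact_force: [-2.8, 7.9, 2.3]
opening: 0.179
```

Request:
{"fn": "drive_tool", "kwargs": {
  "moves": [
    [1, [0, 0.08, 0], 0]
  ]
}}

```text
clock: 9.72
eef_pos: [481.4, 210.7, 81.7]
tcp_rot: [-3.139, -0.003, -0.029]
contact_force: [-1.6, 6.5, 1.5]
opening: 0.181
```

Request:
{"fn": "drive_tool", "kwargs": {
  "moves": [
    [1, [0, 0.1, 0], 0]
  ]
}}

```text
clock: 9.85
eef_pos: [481.4, 210.6, 81.7]
tcp_rot: [-3.138, -0.003, -0.029]
contact_force: [-2.5, 7.1, 2.2]
opening: 0.187
```

Request:
{"fn": "drive_tool", "kwargs": {
  "moves": [
    [1, [0, 0.1, 0], 0]
  ]
}}

```text
clock: 9.98
eef_pos: [481.4, 210.6, 81.7]
tcp_rot: [-3.136, -0.003, -0.03]
contact_force: [-1.8, 7.9, 1.6]
opening: 0.181
```

Request:
{"fn": "drive_tool", "kwargs": {
  "moves": [
    [1, [0, 0.15, 0], 0]
  ]
}}

```text
clock: 10.1
eef_pos: [481.4, 210.2, 81.7]
tcp_rot: [-3.134, -0.004, -0.031]
contact_force: [-2.6, 8.4, 1.7]
opening: 0.177
```

Request:
{"fn": "drive_tool", "kwargs": {
  "moves": [
    [1, [0, 0.2, 0], 0]
  ]
}}

```text
clock: 10.22
eef_pos: [481.3, 209.2, 81.7]
tcp_rot: [-3.132, -0.004, -0.031]
contact_force: [-1.9, 5.7, 1.3]
opening: 0.181
```

Request:
{"fn": "drive_tool", "kwargs": {
  "moves": [
    [1, [0, 0.2, 0], 0]
  ]
}}

```text
clock: 10.35
eef_pos: [481.3, 208.1, 81.7]
tcp_rot: [-3.13, -0.004, -0.032]
contact_force: [-2.1, 5.5, 2.6]
opening: 0.183
```

Run:
```python
from h import *
t=save('top','t5.png'); print(r.sense()['contact_force'],r.sense()['eef_pos'])
cv2.imwrite('pics/t5z.png',cv2.resize(t['color'][230:310,220:380],None,fx=5,fy=5,interpolation=2)[:,:,::-1])
```

```text
[-1.5143813   3.30292149  3.62210263] [481.31630246 207.82003837  81.69922845]
```

View pics/t5z.png

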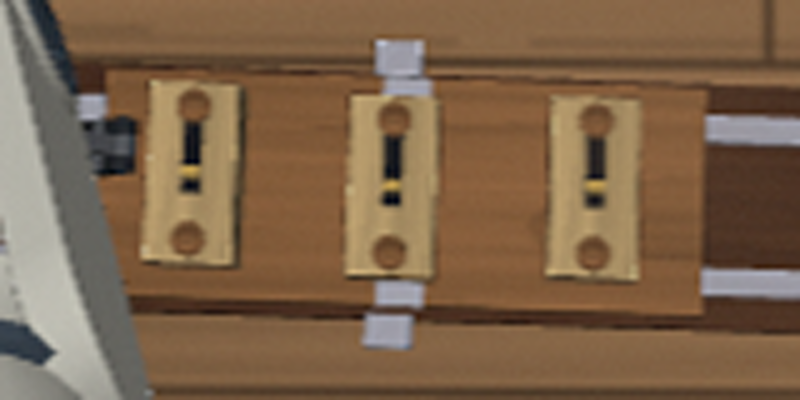

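Request:
{"fn": "drive_tool", "kwargs": {
  "moves": [
    [1, [0, -0.2, 0], 0],
    [1, [0, -0.4, 0], 0]
  ]
}}

```text
clock: 10.65
eef_pos: [481.4, 211.5, 81.7]
tcp_rot: [-3.131, -0.004, -0.032]
contact_force: [0.3, -1.4, 3.7]
opening: 0.179
```

Request:
{"fn": "drive_tool", "kwargs": {
  "moves": [
    [1, [0, -0.1, 0], 0]
  ]
}}

```text
clock: 10.78
eef_pos: [481.4, 212.4, 81.6]
tcp_rot: [-3.131, -0.004, -0.032]
contact_force: [-0.3, -2.3, 4.1]
opening: 0.182
```

Request:
{"fn": "drive_tool", "kwargs": {
  "moves": [
    [1, [0, -0.1, 0], 0]
  ]
}}

```text
clock: 10.9
eef_pos: [481.4, 213.3, 81.7]
tcp_rot: [-3.132, -0.004, -0.032]
contact_force: [-0.2, -2.5, 4.5]
opening: 0.178
```

Request:
{"fn": "drive_tool", "kwargs": {
  "moves": [
    [1, [0, 0, 0], 0]
  ]
}}

```text
clock: 11.02
eef_pos: [481.4, 213.4, 81.7]
tcp_rot: [-3.131, -0.004, -0.032]
contact_force: [-1.1, -0.8, 3.9]
opening: 0.182
```

Run:
```python
from h import *
t=save('top','t6.png'); print(r.sense()['contact_force'],r.sense()['eef_pos'])
cv2.imwrite('pics/t6z.png',cv2.resize(t['color'][230:310,220:380],None,fx=5,fy=5,interpolation=2)[:,:,::-1])
```

```text
[-0.04303767 -0.96524156  4.08534743] [481.44555478 213.39574297  81.65692086]
```

View pics/t6z.png

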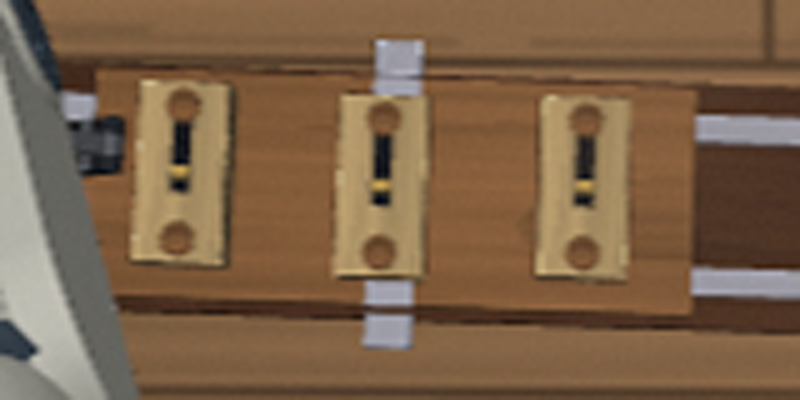

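Request:
{"fn": "drive_tool", "kwargs": {
  "moves": [
    [1, [0, -0.1, 0], 0],
    [1, [0, -0.2, 0], 0]
  ]
}}

```text
clock: 11.32
eef_pos: [481.5, 215.4, 81.7]
tcp_rot: [-3.132, -0.004, -0.032]
contact_force: [-0.3, -1.8, 3.6]
opening: 0.18
```

Request:
{"fn": "drive_tool", "kwargs": {
  "moves": [
    [1, [0, -0.1, 0], 0]
  ]
}}

```text
clock: 11.45
eef_pos: [481.5, 216.3, 81.7]
tcp_rot: [-3.132, -0.004, -0.032]
contact_force: [-0.1, -3.5, 4.4]
opening: 0.176
```

Request:
{"fn": "drive_tool", "kwargs": {
  "moves": [
    [1, [0, -0.1, 0], 0]
  ]
}}

```text
clock: 11.58
eef_pos: [481.5, 216.8, 81.6]
tcp_rot: [-3.133, -0.003, -0.031]
contact_force: [0.6, -7.3, 5.4]
opening: 0.182
```

Request:
{"fn": "drive_tool", "kwargs": {
  "moves": [
    [1, [0, -0.1, 0], 0]
  ]
}}

```text
clock: 11.7
eef_pos: [481.4, 217.0, 81.6]
tcp_rot: [-3.134, -0.003, -0.03]
contact_force: [0.9, -8.5, 4.6]
opening: 0.18
```

Request:
{"fn": "drive_tool", "kwargs": {
  "moves": [
    [1, [0, 0.2, 0], 0],
    [1, [0, 0.32, 0], 0],
    [1, [0, 0.32, 0], 0],
    [0.5, [0, 0.32, 0], 0],
    [0.5, [0, 0.32, 0], 0]
  ]
}}

```text
clock: 12.32
eef_pos: [481.3, 213.6, 81.3]
tcp_rot: [-3.135, -0.003, -0.03]
contact_force: [0.1, -0.2, 0.4]
opening: 0.501
```

Request:
{"fn": "drive_tool", "kwargs": {
  "moves": [
    [0.5, [0, 0, -4], 0],
    [0.4, [0, 0, -9], 0],
    [0, [3, 6, -15], 0],
    [0, [5, 12, -20], 0],
    [0, [5, 15, -24], 0],
    [0, [5, 15, -24], 0]
  ]
}}

```text
clock: 13.08
eef_pos: [526.8, 58.5, 323.0]
tcp_rot: [-3.135, -0.006, -0.032]
contact_force: [-0.3, 0.6, -0.4]
opening: 1.004
```

Run:
```python
from h import *
f=wframe('w7.png'); plan()
for n in ['station','case_a_mid','post_mid','mat']:
    print(n,[(np.round(d['at'],1).tolist(),round(d['score'],2)) for d in r.spot_point(n,'wrist')])
```

```text
t 13.12 pos [528.   57.1 325.2] rpy [-3.1357 -0.009  -0.0322] F [ 0.3 -0.4  2.5] op 0.997
station []
case_a_mid [([248.5, 249.3], 0.62)]
post_mid [([168.6, 256.3], 0.68)]
mat [([446.4, 62.0], 0.77)]
```

View pics/w7.png

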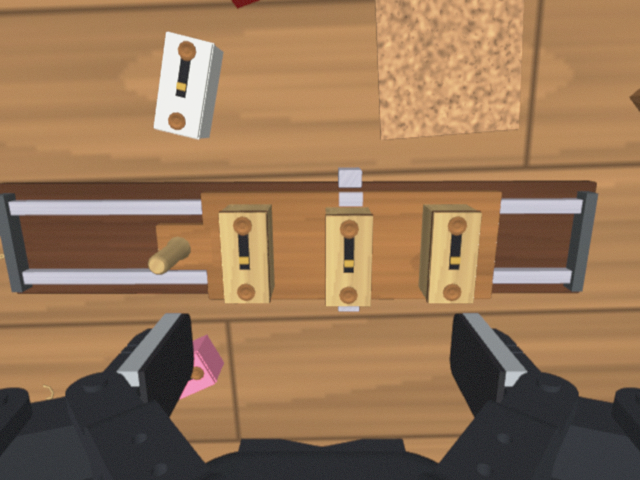

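Run:
```python
from h import *
f=wframe(); 
for n,p,z in [('c1',(244,255),98),('c2',(348.5,258),98),('c3',(452.5,255),98),('strip',(350.5,199),50),('plate',(350,178),26),('mat',(446.4,62),4),('matL',(380,139),4),('matR',(519,131),4)]: print(n,atz(f,p,z).round(1))
t=r.grab_frame('top')
for d in r.outline_of('mat','top')[:2]: print(d['score'],d['mask'].sum(),[atz(t,q,4).round(1) for q in cv2.boxPoints(cv2.minAreaRect(np.argwhere(d['mask'])[:,::-1].astype(np.float32)))], atz(t,d['at'],4))
for p in [(232,263.5)]: pass
cv2.imwrite('pics/t7z.png',cv2.resize(t['color'][160:310,220:400],None,fx=4,fy=4,interpolation=2)[:,:,::-1])
x,y=475.0,33.5
plan((473,32,60,-1.7))
```

```text
c1 [478.6 136.9  98. ]
c2 [472.9  38.7  98. ]
c3 [473.1 -58.7  98. ]
strip [520.9  33.5  50. ]
plate [539.3  32.5  26. ]
mat [653.3 -70.    4. ]
matL [577.9  -1.8   4. ]
matR [ 581.7 -151.1    4. ]
0.57 2851 [array([733.9,  -7.4,   4. ]), array([ 735.5, -155.5,    4. ]), array([ 585.5, -154.4,    4. ]), array([584.3,  -8.7,   4. ])] [661.72942801 -85.21936216   4.        ]
t 13.47 pos [525.1  61.3 319.1] rpy [-3.1348e+00 -7.0000e-04 -2.9200e-02] F [-0.1 -0.2 -0.1] op 1.0
(473, 32, 60, -1.7) -> [-5.15, 3.26, 25.88] 0.0
```

View pics/t7z.png

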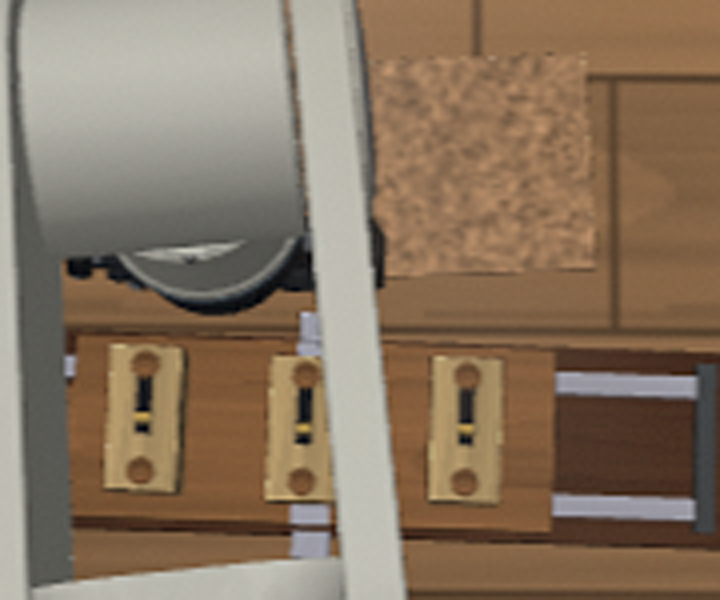

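Request:
{"fn": "drive_tool", "kwargs": {
  "moves": [
    [0, [-2.5, 1.5, 5.5], 0],
    [0, [-5.2, 2.9, 11], 0],
    [0, [-5.2, 2.9, 15], 0],
    [0, [-5.2, 2.9, 16], 0],
    [0, [-5.2, 2.9, 16], 0],
    [0, [-5.2, 2.9, 16], 0]
  ]
}}

```text
clock: 14.22
eef_pos: [473.9, 35.3, 160.3]
tcp_rot: [-3.135, -0.003, -0.029]
contact_force: [-0.0, -0.5, 0.9]
opening: 1.003
```

Run:
```python
from h import *
f=wframe('w8.png'); plan((472,34,60,-1.7))
for p in [(-50,0)]: pass
for n in ['case_b_mid']:
    for d in r.spot_point(n,'wrist'): print(n,d['at'],d['score'],atz(f,d['at'],74))
    for d in r.outline_of(n,'wrist'): print(d['at'],d['score'],d['mask'].sum())
```

```text
t 14.28 pos [473.9  35.2 160.3] rpy [-3.1346 -0.0033 -0.0289] F [-0.1  0.3 -0.3] op 1.001
(472, 34, 60, -1.7) -> [-0.21, 0.2, 10.03] 0.0
case_b_mid [320.7, 249.2] 0.83 [469.51584178  36.48610542  74.        ]
[66.1, 25.1] 0.82 5858
[321.4, 253.6] 0.79 12868
[58.0, 397.0] 0.46 38
```

View pics/w8.png

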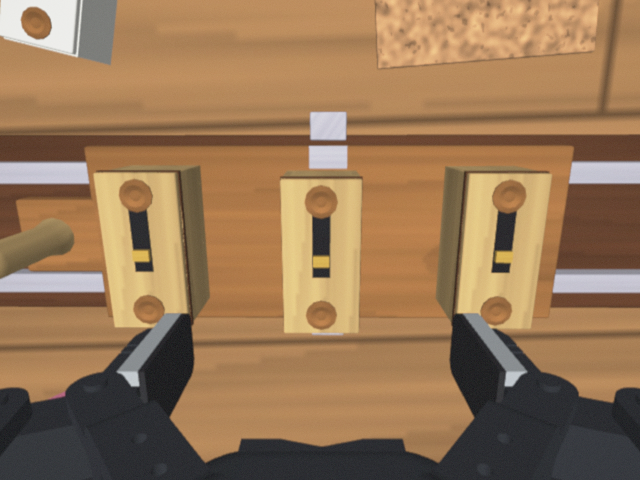

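Request:
{"fn": "drive_tool", "kwargs": {
  "grip_force": 80,
  "moves": [
    [0.2, [-0.3, 0, 4], 0],
    [0.2, [-0.3, 0, 8], 0],
    [0.2, [-0.3, 0, 9.8], 0],
    [0.2, [-0.3, 0, 9.8], 0],
    [1, [-0.3, 0, 9.8], 0],
    [1, [-0.3, 0, 9.8], 0],
    [1, [-0.3, 0, 9.8], 0],
    [1, [-0.3, 0, 9.8], 0]
  ]
}}

```text
clock: 15.38
eef_pos: [471.8, 35.9, 63.7]
tcp_rot: [-3.134, -0.005, -0.029]
contact_force: [-1.6, 0.2, 7.5]
opening: 0.486
```

Request:
{"fn": "drive_tool", "kwargs": {
  "moves": [
    [1, [0, 0, -2], 0],
    [1, [0, 0, -6], 0],
    [1, [0, 0, -10], 0],
    [1, [0, 0, -12], 0],
    [1, [3, 0, -12], 0],
    [1, [-3, 0, -12], 0],
    [1, [3, 0, -12], 0],
    [1, [-3, 0, -12], 0],
    [1, [3, 0, -12], 0],
    [1, [-3, 0, -12], 0],
    [1, [3, 0, -12], 0],
    [1, [-3, 0, -12], 0]
  ]
}}

```text
clock: 16.88
eef_pos: [449.2, 36.2, 182.2]
tcp_rot: [-3.134, -0.008, -0.03]
contact_force: [-2.2, -0.7, -2.3]
opening: 0.486
```

Run:
```python
from h import *
f=wframe('w9.png'); s=r.sense(); plan((471.8,35.9,63.7,-1.65)); print(s['contact_force'],s['qvel'])
```

```text
t 16.93 pos [433.3  35.8 180. ] rpy [-3.1354  0.0074 -0.0296] F [-13.4  -0.2  -5.1] op 0.485
(471.8, 35.9, 63.7, -1.65) -> [3.93, -0.05, 11.61] -0.0
[-13.3919726   -0.17668133  -5.06640827] [-0.00427505 -0.0098068   0.03121377 -0.00165558  0.07487228 -0.01849503]
```

View pics/w9.png

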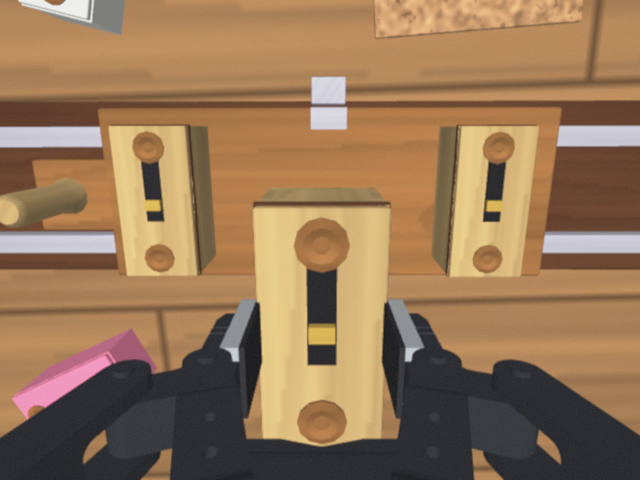

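Request:
{"fn": "drive_tool", "kwargs": {
  "moves": [
    [1, [4, 0, 0], 0],
    [1, [8, 0, 0], 0],
    [1, [2, 0, 0], 0],
    [1, [8, 0, 0], 0],
    [1, [2, 0, 0], 0],
    [1, [8, 0, 0], 0],
    [1, [2, 0, 0], 0],
    [1, [8, 0, 0], 0],
    [1, [2, 0, 0], 0],
    [1, [8, 0, 0], 0]
  ]
}}

```text
clock: 18.18
eef_pos: [491.2, 32.5, 172.0]
tcp_rot: [-3.138, 0.037, -0.029]
contact_force: [1.8, 0.1, -3.2]
opening: 0.486
```

Run:
```python
from h import *
plan()
f=wframe('w10.png'); plan((471.8,35.9,63.7,-1.65))
```

```text
t 18.18 pos [491.2  32.5 172. ] rpy [-3.1377  0.0369 -0.0291] F [ 1.8  0.1 -3.2] op 0.486
t 18.23 pos [512.5  32.9 177. ] rpy [-3.136   0.0105 -0.0291] F [17.   0.1 -0.3] op 0.486
(471.8, 35.9, 63.7, -1.65) -> [-3.96, -0.11, 11.38] -0.0
```

View pics/w10.png

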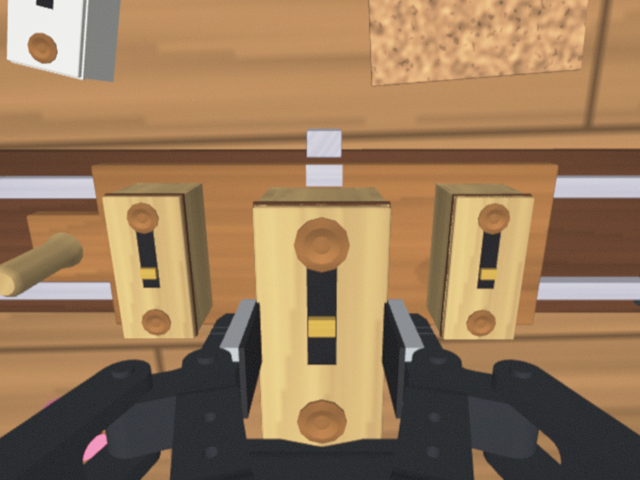

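Request:
{"fn": "drive_tool", "kwargs": {
  "moves": [
    [1, [-5, 0, 0], 0],
    [1, [1, 0, 0], 0],
    [1, [-5, 0, 0], 0],
    [1, [1, 0, 0], 0],
    [1, [-5, 0, 0], 0],
    [1, [1, 0, 0], 0],
    [1, [-5, 0, 0], 0],
    [1, [1, 0, 0], 0],
    [1, [-4, 0, 0], 0],
    [1, [-3, 0, 0], 0],
    [1, [-3, 0, 0], 0],
    [1, [-3, 0, 0], 0]
  ]
}}

```text
clock: 19.73
eef_pos: [483.2, 33.8, 178.2]
tcp_rot: [-3.136, 0.009, -0.029]
contact_force: [0.1, 0.1, -4.4]
opening: 0.487
```

Run:
```python
from h import *
f=wframe('w11.png'); plan((560,-20,180,-1.7),(658,-80,145,-1.7))
t=save('top','t11.png')
```

```text
t 19.77 pos [483.   33.8 178. ] rpy [-3.1359  0.0093 -0.0292] F [ 0.2  0.1 -4. ] op 0.489
(560, -20, 180, -1.7) -> [7.85, 5.15, -0.3] 0.0
(658, -80, 145, -1.7) -> [17.86, 10.88, 3.08] 0.0
```

View pics/w11.png

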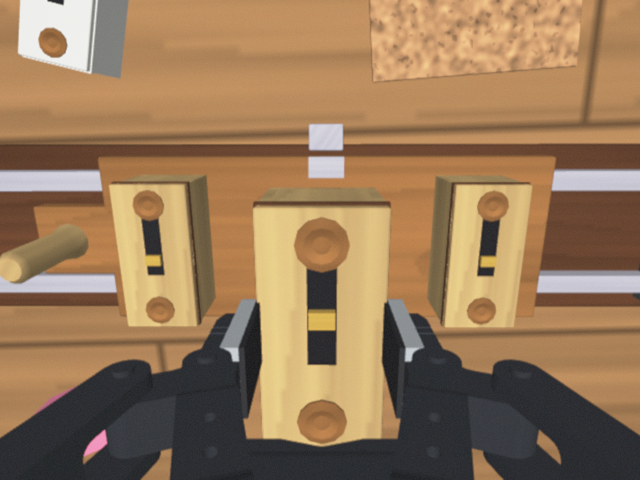

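Request:
{"fn": "drive_tool", "kwargs": {
  "moves": [
    [1, [2.5, 1.5, 0], 0],
    [1, [6, 3.7, 0], 0],
    [1, [10, 6, 1], 0],
    [1, [14, 8.5, 2], 0],
    [1, [16.8, 10.3, 2.6], 0],
    [1, [17.9, 10.9, 2.6], 0],
    [1, [17.9, 10.9, 2.6], 0],
    [1, [17.9, 10.9, 2.6], 0],
    [1, [17.9, 10.9, 2.6], 0],
    [1, [17.9, 10.9, 2.6], 0]
  ]
}}

```text
clock: 21.08
eef_pos: [658.0, -79.7, 150.0]
tcp_rot: [-3.136, 0.009, -0.029]
contact_force: [-0.3, -0.0, -5.0]
opening: 0.487
```

Run:
```python
from h import *
f=wframe('w12.png'); plan((659,-80,150,-1.7)); print(r.sense()['qvel'].round(4))
t=save('top','t12.png'); s=save('side','s12.png')
for c,g in (('top',t),('side',s)):
    print(c,[(np.round(d['at'],1).tolist(),round(d['score'],2)) for d in r.spot_point('case_a_mid',c)])
cv2.imwrite('pics/t12z.png',cv2.resize(t['color'][140:320,120:420],None,fx=2.6,fy=2.6,interpolation=2)[:,:,::-1])
```

```text
t 21.12 pos [658.1 -79.9 149.9] rpy [-3.136   0.0093 -0.0288] F [-0.2 -1.  -4.2] op 0.481
(659, -80, 150, -1.7) -> [0.09, 0.01, -0.01] 0.1
[-0.0035  0.002  -0.0041 -0.0005  0.0005  0.0094]
top [([256.1, 263.3], 0.93)]
side [([320.7, 278.0], 0.56), ([383.4, 218.8], 0.24)]
```

View pics/w12.png

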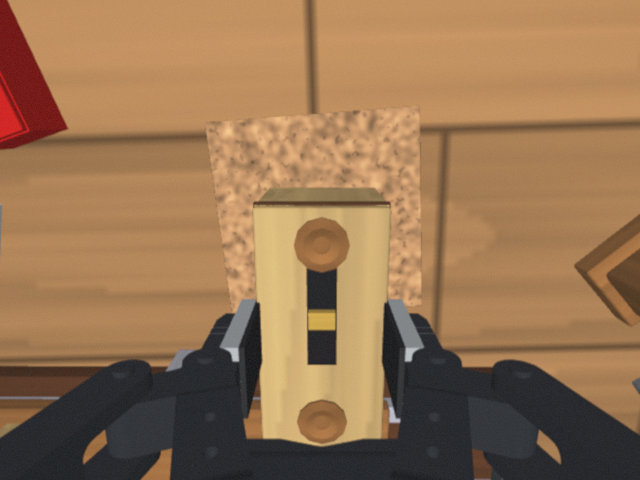

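View pics/t12z.png

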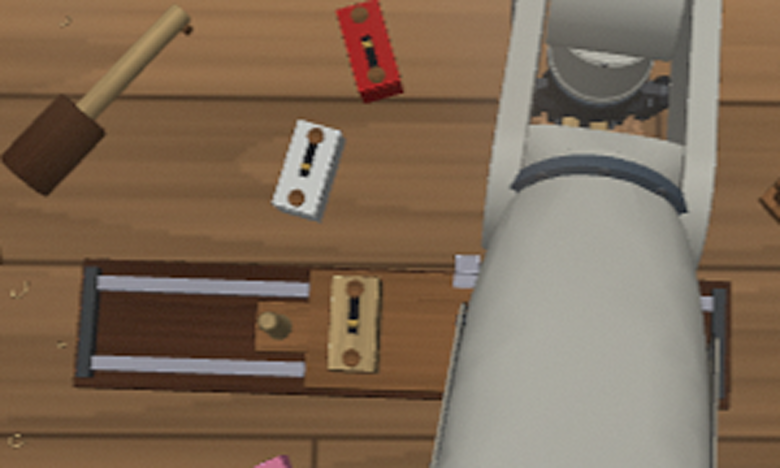

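View pics/s12.png

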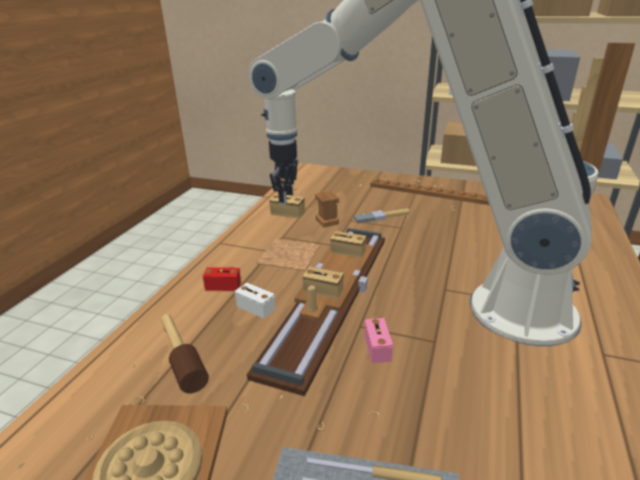

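Run:
```python
from h import *
f=wframe()
a=atz(f,(208,122),4);b=atz(f,(419,107),4);c=atz(f,(421,304),4);d=atz(f,(230,304),4)
print(a,b,c,d); m=(a+b)/2; e=b-a; n=np.array([e[1],-e[0],0]);n/=np.linalg.norm(n); n*=np.sign(-n[0]); print(np.linalg.norm(e),m+75*n)
lid=(321.5,320.5)
for p in [(254,203),(389,203),(263,437),(381,437)]: print(atz(f,p,184).round(1))
```

```text
[729.71529782  -2.33062679   4.        ] [ 735.37247605 -148.73100015    4.        ] [ 588.38502071 -155.14616949    4.        ] [592.31861641  -5.62953368   4.        ]
146.50963444299362 [657.59981897 -78.42678935   4.        ]
[704.  -60.9 184. ]
[ 702.9 -102.8  184. ]
[617.3 -57.9 184. ]
[ 616.3 -101.1  184. ]
```

Run:
```python
from h import *
plan(); print(r.sign_off())
```

```text
t 21.38 pos [658.3 -80.2 149.6] rpy [-3.1359  0.0096 -0.0291] F [-0.  -0.3 -4.1] op 0.476
the job is handed in; nothing more can be done
None
```

I handed the job in at 21.4 s of the 72 s allowed, with the rattling case held still above the middle of the mat.

- **Carrier:** I pinched the post and pushed the carrier into its station. While feeling for the click I went about 6 mm past the centre, through the far side of the detent. I then brought it back and felt the detent resist on both sides, with the middle at about 213.9 mm. I released it at 213.6 mm. The deck strips lined up with the steel plates within about 1 mm in the wrist picture. That was checked again after the middle case was lifted, but at the very end the arm hid most of the station from the cameras.
- **Rattling case:** The first case I lifted, the middle one, rattled. Its brass tab moved about 2.5, then 5, then 8 mm along the slot over three shakes. The other two cases were never lifted and still stood on the carrier when last seen.
- **Final pose:** The lid's centre measures about (660, -81) against a mat centre of about (658, -79). The underside of the case is about 135 mm above the bench, tilted less than 0.01 rad.
- **Bystanders:** I did not touch the mallet, the corbel or the brush. I left the look-alike cases alone too.

The different measurements of the mat centre disagreed by up to about 6 mm, mainly because of camera calibration and some readings taken while the arm was still settling.

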